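# Find the blind hole of a hub spacer with the depth gauge and hold it there

### The arm

A 7-joint arm with a two-finger parallel gripper is mounted at the origin on the work surface. World frame = base frame: x ahead of the robot, y to its left, z up, the work surface at z = 0. Lengths are in m, angles in degrees, forces in N, time in s.
With the tool pointing down it reaches from about 0.4 to 0.85 m from the base axis. Payload 4.4 kg.
Tool frame: the origin (TCP) lies on the centre line of the jaws, within the pads' length; the fingertips stand 8 mm ahead of it and the grasp point (between the pads) lies 11 mm behind it; z points along the fingers, y is the direction in which the jaws open and shut (so a half turn about z gives the same grasp; the last joint's range is limited). The gripper opens to 94 mm and grips with 3 to 60 N. Pads are 16 mm wide; open, the fingers measure 119 mm over their backs; the gripper's body (75 mm by 177 mm) begins 78 mm behind the grasp point.
Start: joints at [62.235, 36.005, 2.206, 86.941, -1.547, 57.084, -1.146], TCP at [0.264, -0.594, 0.213] pointing down, gripper open.
Joint ranges: [-175.42, 175.42], [-21.48, 121.26], [-71.46, 75.88], [10.55, 141.38], [-63.04, 243.04], [13.31, 113.54], [-168.57, 168.57]. Speed limits (degrees/s): [147.25, 147.25, 180, 180, 180, 180, 180].

### API

Orientations are given as [roll, pitch, yaw] about the fixed x, y, z axes, in that order (R = Rz(yaw) Ry(pitch) Rx(roll)).
In Python, from workcell import read_state, grab_frame, sign_off, masks_of, place_of gives the robot as it stands.
- The arm moves only by the tool send_rows, never from a script. Its argument "targets" is text: rows parted by semicolons, each of 7 numbers parted by spaces: the shift along the tool's x, y, z in cm, then the turn, a rotation vector about the tool's x, y, z in rad, then the finger opening in cm, from 0 to 9.4. In form: dx dy dz rx ry rz gripper; .... A call has 1 to 12 rows; each row shifts and turns the commanded pose from where the row before left it, along the tool's axes as they then stand; what a row does not reach is not made up. A row lasts 1/10 s, in which the tool goes at most 50 mm and 8.59 degrees, less where a joint would pass 70% of its speed; a pose out of reach is approached as far as the arm can. A call with a gripper value outside its range is refused whole. The fingers move at their own pace and stop on an object; "newtons" is the grip in N (left out, the last holds). Time passes only in rows, so rows that do not move let the fingers close. It gives the time, the measured TCP pose, the force and the opening at its end, in the units of the state.
- read_state(): the state, without advancing time (a new reading comes with each control period).
- grab_frame(name): name is "scene" or "top"; returns a dict with "pixels" (480x640x3 uint8, red, green, blue), "z_map" (480x640 float32, m along the optical axis (not along the pixel's ray), 0 where there is no reading), "vertical_fov" (degrees; the focal length in pixels is half the picture's height over the tangent of half this angle, whatever the lens; pixels are square), "cx", "cy" (the principal point, pixels), "D" ([k1, k2, p1, p2, k3] as OpenCV has them; the pictures are not rectified), "R" (3x3) and "t" (3): a world point X has camera coordinates R X + t. Camera axes: x right, y down, z forward; pixel columns grow to the right and rows downward; lengths in m; the calibration is good to about 2 mm. A picture is of the moment at which its call begins.
- sign_off(): hands the job in, once; it reports no verdict.
Trained networks look in the newest picture that a camera, given by its name, has taken for a name from the list of things; names that differ only in an ending like _2 or _b are one class to them, and where a whole thing is asked for, a point or a joint stands for the part that bears it (a point fixed in the world has none). Each returns a list of dicts, best first, with "conf" (0 to 1); they miss things now and then, are a little off and sometimes report something else, mostly with a low value. They report only what shows in the picture. A call takes as long as a camera call. They do not tell look-alikes from the thing itself.
- masks_of(camera, query): "region" (480x640 bool, what is visible of it).
- place_of(camera, query): "position" ([x, y, z] in m, in the coordinates of the camera as it stood for that picture, good to about 4 mm: a listed point, or the origin of a listed thing).
The state is a dict: "t": time; "q": joint angles; "dq": joint speeds; "effort": joint torques, N m; "position": TCP position; "orientation": TCP orientation; "wrist_force": force on the tool from outside, world axes, zero at the start; "ft_torque": the same for the moment, N m; "opening": finger opening in m.
Only numpy, scipy, OpenCV 4.12 (cv2) and the standard library are available. Lean on these libraries where they do the work, as an engineer would, in place of code of your own. Each camera call takes 0.05 s, during which the arm holds its last target. There are 200 camera calls.

### The job

Take the eight-sided steel spacer off its rest block and turn it so that its deep blind hole faces straight up; both ends have the same mouth, but one is only a shallow recess, so feel for the deep one with the probe of the depth gauge. Bring the deep hole up around the hanging probe until the probe rests on the hole's bottom and is pushed up about half-way through its 20 mm travel, and finish holding the spacer there, still in the gripper, upright and still. Leave the brass lock nut and the plug gauge where they lie.

Things in the scene. Friction and masses are not known exactly. Their poses are not given: they have to be found in the camera images.
- spacer_center (a point): centre of the loose 8-sided steel spacer bar, 80 mm long, 36 mm across flats, 0.3 kg. x runs along it to the deep-hole end; at the start it lies level on the block, z up, side flats (+y, -y) upright and free to grip. Both ends have a round 18 mm mouth on the axis: at +x the blind hole, 45 mm deep (flat bottom at x = -5 mm), at -x a recess 5 mm deep
- block_top (a point): centre of the top face of the fixed dark steel rest block, 50 mm above the bench. Its upper part is 62 mm long (x) and 24 mm wide (y), narrower than the spacer lying along it; a foot 90 x 50 x 8 mm lies under it
- probe_tip (a point): lowest point of the depth gauge's probe: upright rod 8 mm thick with 10 mm ball tip, hanging tip 180 mm above the bench, bare for 138 mm; rises with the probe. x is level, from the probe to the column (24 mm thick, 115 mm away, 0.42 m tall); the other side is open. Stand base: 18 mm high, x -40 to 150, 120 mm wide. Sleeve, arm and dial from 318 mm above the bench up
- plunger (a joint): how far the probe is pushed up (m): 0 hanging free, 0.020 at its upper stop; a light spring pushes it back down with 1 N at 0 and 3 N at the stop (plus 0.3 N weight)
- lock_nut: loose brass lock nut, a ring 52 mm across and 14 mm high lying on the bench, origin at the centre of its underside; not to be disturbed
- plug_gauge: loose thread plug gauge with knurled grip, lying along its x axis on two small wooden rests, 110 mm long, 35 mm high, 50 mm wide at the rests, origin on the bench under the shoulder of its grip, body from x = -60 to +50 mm; not to be disturbed
Things that resemble listed ones, but are neither listed nor needed, are in the scene too. What is shaped like the part that bears spacer_center but blue or red is not meant.

How it is judged (in metres and radians):
On the way:
1. the spacer is lifted clear of its rest block (height (world z) of spacer_center above 0.1 m), for 0.2 s.
At the end, for the whole second after the job is handed in: the spacer is held in the gripper in the air, deep hole up within 0.2 rad of vertical and still (under 20 mm/s, centre above 150 mm), with the probe's tip inside the hole on its bottom (within 7 mm along, 10 mm sideways) and the probe pushed up by 4 to 16 mm of its 20 mm (angle between spacer_center's own x axis and vertical below 0.2 rad and x of probe_tip in the frame of spacer_center between -0.012 and 0.002 m and y of probe_tip in the frame of spacer_center between -0.01 and 0.01 m and z of probe_tip in the frame of spacer_center between -0.01 and 0.01 m and value of joint plunger between 0.004 and 0.016 m and contact force between spacer and the fingers above 1 N and height (world z) of spacer_center above 0.15 m and linear speed of spacer below 0.02 m/s); the arm keeps its last pose, push and grip.
It fails at once if the lock nut is pushed away (distance of lock_nut from where it was at the start of the episode above 0.03 m).
It fails at once if the plug gauge is pushed away (distance of plug_gauge from where it was at the start of the episode above 0.03 m).
It also fails if it takes over 45 s, if anything falls off the work surface, if the arm or the gripper's body presses on something with over 40 N, if the wrist force passes 120 N, or if a joint passes its speed limit or range.

## Working session

There is one attempt and no reset: what is moved stays moved. The work goes in short steps, Python scripts to look and compute and a tool call to move; the robot and the scene stay as the last step left them, time stands still between calls to the robot, and variables do not carry over. Pictures are saved under pics/ and viewed, about 8 in all and at most 12, crops included, and the job is handed in when it is done.

Besides the shell and the picture viewer there is one more tool, called after ">>>" by a JSON object that holds its "name" and its "arguments". send_rows: Moves the arm, as the interface text tells. Its arguments: {"type":"object","properties":{"targets":{"type":"string"},"newtons":{"type":"number"}},"required":["targets"]}

```bash
mkdir -p pics; cat > h.py <<'E'
import numpy as np, cv2
from workcell import *
def K(f):
    F=240/np.tan(np.radians(f["vertical_fov"])/2)
    return np.array([[F,0,f["cx"]],[0,F,f["cy"]],[0,0,1.]])
def cloud(f):
    v,u=np.mgrid[:480,:640]
    p=cv2.undistortPoints(np.stack([u,v],-1).reshape(-1,1,2).astype(np.float64),K(f),np.array(f["D"],float)).reshape(480,640,2)
    z=f["z_map"].astype(float)
    c=np.dstack([p*z[...,None],z])
    w=(c-np.array(f["t"]))@np.array(f["R"])
    w[z==0]=np.nan
    return w
def world(f,c): return np.array(f["R"]).T@(np.array(c)-np.array(f["t"]))
def proj(f,X):
    p=cv2.projectPoints(np.array(X,float).reshape(-1,1,3),cv2.Rodrigues(np.array(f["R"]))[0],np.array(f["t"],float),K(f),np.array(f["D"],float))[0]
    return p.reshape(-1,2)
E
python3 - <<'E'
from h import *
np.set_printoptions(precision=3,suppress=True)
print(read_state())
ims=[]
for n in ("scene","top"):
    f=grab_frame(n); ims.append(f["pixels"][...,::-1])
    print(n,f["vertical_fov"],world(f,[0,0,0]),np.array(f["R"])[2])
    for q in ("spacer_center","block_top","probe_tip","lock_nut","plug_gauge"):
        for d in place_of(n,q): print(q,round(d["conf"],2),world(f,d["position"]),proj(f,world(f,d["position"])))
    cv2.imwrite(f"pics/{n}0.png",f["pixels"][...,::-1])
E
```

```text
{'t': 0.0, 'q': array([62.235, 36.057,  2.203, 86.994, -1.547, 57.086, -1.144]), 'dq': array([ 0.029, -0.051,  0.067,  0.12 , -0.082,  0.016,  0.008]), 'effort': array([ -0.001, -54.975,   1.143, -18.664,  -0.052,   0.023,   0.   ]), 'position': array([ 0.264, -0.593,  0.213]), 'orientation': array([-179.892,    0.002,   23.996]), 'wrist_force': array([ 0.105, -0.69 , -0.185]), 'ft_torque': array([ 0.016, -0.018, -0.015]), 'opening': 0.09365536340542216}
scene 53.33444633343514 [ 1.004 -0.052  0.622] [-0.68   0.079 -0.729]
spacer_center 0.98 [ 0.423 -0.175  0.019] [[207.423 245.484]]
spacer_center 0.95 [ 0.562 -0.244  0.02 ] [[156.412 314.597]]
spacer_center 0.93 [ 0.549 -0.118  0.067] [[236.772 282.65 ]]
block_top 0.7 [ 0.543 -0.123  0.055] [[234.535 284.545]]
probe_tip 0.83 [0.581 0.172 0.182] [[449.431 229.242]]
lock_nut 0.76 [ 0.666 -0.052  0.005] [[287.947 369.955]]
plug_gauge 0.73 [0.491 0.007 0.004] [[316.216 273.495]]
top 45.32221716628816 [0.467 0.026 1.034] [ 0.094 -0.011 -0.995]
spacer_center 0.97 [ 0.56  -0.238  0.015] [[453.241 236.926]]
spacer_center 0.92 [ 0.422 -0.181  0.014] [[422.032 314.879]]
spacer_center 0.76 [ 0.547 -0.117  0.068] [[390.076 241.381]]
block_top 0.68 [ 0.545 -0.12   0.047] [[389.582 243.187]]
probe_tip 0.55 [0.585 0.17  0.181] [[208.886 207.191]]
lock_nut 0.58 [ 0.669 -0.05   0.005] [[347.809 176.708]]
plug_gauge 0.97 [ 0.497  0.006 -0.005] [[315.976 271.309]]
```

View pics/scene0.png

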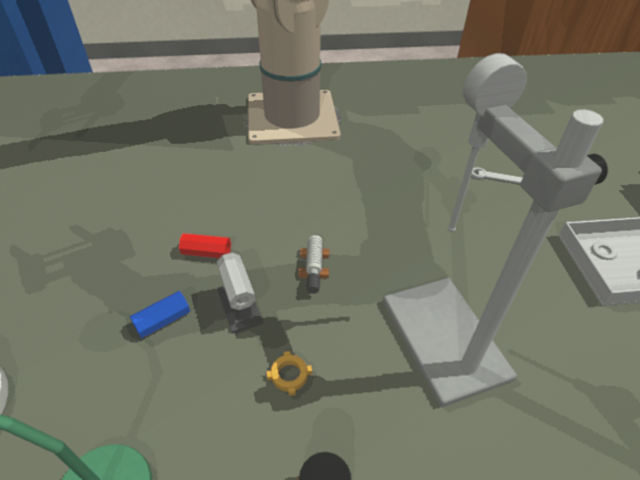

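View pics/top0.png

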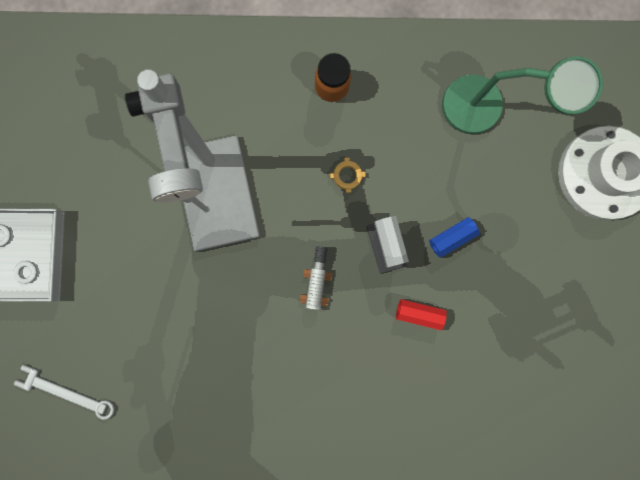

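Candidates for the spacer: the steel one on the dark block at scene (237,283) / top (390,241); the blue one at scene (157,315) and the red one at (207,245). By the description it is the steel one. The probe hangs at scene (453,230), with its column on the far (+x) side. The nut is at (290,372) and the plug gauge at (315,262).

```bash
python3 - <<'E'
from h import *
np.set_printoptions(precision=4,suppress=True)
for n in ("scene","top"):
    f=grab_frame(n); w=cloud(f)
    ms=[m for m in masks_of(n,"spacer_center")]
    for m in ms:
        p=w[m["region"]]; p=p[~np.isnan(p[:,0])]
        px=f["pixels"][m["region"]].mean(0)
        if np.ptp(px)>40: continue
        t=p[p[:,2]>0.080]
        t=t[(abs(t[:,0]-.55)<.07)&(abs(t[:,1]+.12)<.07)]
        r=cv2.minAreaRect((t[:,:2]*1000).astype(np.float32))
        print(n,"top flat n",len(t),"mean",t.mean(0),"zmed",np.median(t[:,2]),"rect mm",r)
        e=np.linalg.eigh(np.cov(t[:,:2].T))[1][:,1]; print("axis yaw",np.degrees(np.arctan2(e[1],e[0])))
        q=p[(abs(p[:,0]-.55)<.07)&(p[:,2]>.05)]; print("all rect",cv2.minAreaRect((q[:,:2]*1000).astype(np.float32)))
    # rod & column
    for lo,hi in ((.19,.22),(.22,.26),(.26,.30)):
        s=w[(w[...,2]>lo)&(w[...,2]<hi)&(w[...,0]>.4)&(w[...,0]<.9)&(w[...,1]>.05)&(w[...,1]<.4)]
        a=s[s[:,0]<.63]; b=s[s[:,0]>.63]
        print(n,lo,len(a),np.median(a,0) if len(a) else 0,len(b),np.median(b,0) if len(b) else 0)
    if n=="scene":
        uv=[tuple(x) for x in np.argwhere(np.ones((1,1)))]
        c=f["pixels"][230:345,185:300][...,::-1]
        d=f["pixels"][150:245,400:500][...,::-1]
        cv2.imwrite("pics/crop1.png",cv2.resize(c,None,fx=6,fy=6,interpolation=cv2.INTER_CUBIC)[:600])
        cam=world(f,[0,0,0]); print("cam",cam)
E
```

```text
scene top flat n 848 mean [ 0.5509 -0.1194  0.085 ] zmed 0.08569942952517648 rect mm ((547.7198486328125, -119.63308715820312), (81.76737976074219, 31.18486213684082), 13.88259220123291)
axis yaw -164.78267127098758
all rect ((547.523193359375, -119.69847106933594), (81.93860626220703, 36.387359619140625), 15.078767776489258)
scene 0.19 116 [0.585  0.1716 0.2059] 415 [0.7027 0.1925 0.2054]
scene 0.22 174 [0.585  0.1718 0.2406] 650 [0.7027 0.1926 0.241 ]
scene 0.26 191 [0.585  0.1713 0.2798] 770 [0.7026 0.1926 0.2809]
cam [ 1.0037 -0.0517  0.6224]
top top flat n 766 mean [ 0.5467 -0.1182  0.0847] zmed 0.08491377275978085 rect mm ((546.9271850585938, -118.572021484375), (79.24435424804688, 31.574325561523438), 16.685516357421875)
axis yaw -164.07756858870442
all rect ((546.7514038085938, -118.72000122070312), (79.52391052246094, 36.33076858520508), 15.354838371276855)
top 0.19 27 [0.5798 0.1713 0.2048] 98 [0.6846 0.1944 0.2057]
top 0.22 35 [0.5795 0.1711 0.2393] 130 [0.686  0.1924 0.2394]
top 0.26 33 [0.5797 0.1712 0.2744] 91 [0.6878 0.1914 0.2758]
```

View pics/crop1.png

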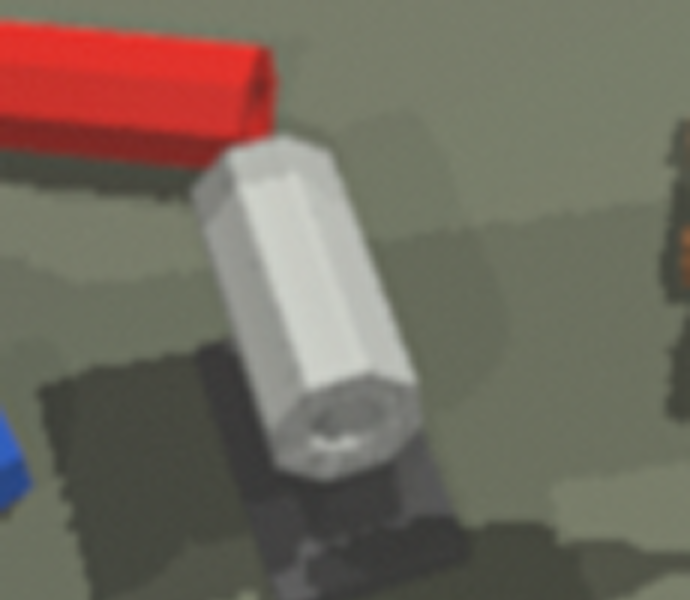

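The crop confirms the bare steel spacer on the block, with the end nearest the camera showing its mouth. Centre is about (0.547, -0.119, 0.068), axis yaw about 15.3°. The probe is about (0.582, 0.172), with the column at azimuth about 11°. Moving above the spacer.

>>> {"name": "send_rows", "arguments": {"targets": "3.75 -2.65 0 0 0 0 9.4;3.75 -2.65 0 0 0 0 9.4;3.75 -2.65 0 0 0 0 9.4;3.75 -2.65 0 0 0 0 9.4;3.75 -2.65 0 0 0 0 9.4;3.75 -2.65 0 0 0 0 9.4;3.75 -2.65 0 0 0 0 9.4;3.75 -2.65 0 0 0 0 9.4;3.75 -2.65 0 0 0 0 9.4;3.8 -2.65 0 0 0 0 9.4;3.8 -2.7 0 0 0 0 9.4;3.8 -2.7 0 0 0 0 9.4", "newtons": 40}}

```text
t: 2.0
position: [0.548, -0.1171, 0.2138]
orientation: [180.0, -0.0, 24.0]
wrist_force: [-0.3, -0.6, -0.1]
opening: 0.0938
```

>>> {"name": "send_rows", "arguments": {"targets": "0 0 2 0 0 0.076 9.4;0 0 2 0 0 0.076 9.4;0 0 0 0 0 0 9.4;0 0 0 0 0 0 9.4"}}

```text
t: 2.4
position: [0.5471, -0.119, 0.1737]
orientation: [180.0, 0.0, 15.4]
wrist_force: [0.7, -0.5, 0.3]
opening: 0.0938
```

```bash
python3 - <<'E'
from h import *
np.set_printoptions(precision=4,suppress=True)
s=read_state(); print(s)
for n in ("scene","top"):
    f=grab_frame(n)
    for d in place_of(n,"spacer_center"): print(n,round(d["conf"],2),world(f,d["position"]))
E
```

```text
{'t': 2.4, 'q': array([  7.4561,  31.4135,   2.9199, 104.1003,  -2.1534,  44.5558,
       -63.1473]), 'dq': array([ 0.6925, -1.153 , -0.2078, -0.869 ,  0.0622, -0.099 , -0.1275]), 'effort': array([ -0.4143, -46.6834,   1.0608, -15.1552,  -0.0461,  -0.0365,
        -0.0332]), 'position': array([ 0.5471, -0.119 ,  0.1737]), 'orientation': array([179.9972,   0.0193,  15.3689]), 'wrist_force': array([ 0.6865, -0.5122,  0.3093]), 'ft_torque': array([ 0.0638,  0.0113, -0.0291]), 'opening': 0.09384932202167352}
scene 0.97 [ 0.4208 -0.1749  0.0164]
scene 0.8 [ 0.5471 -0.1198  0.0654]
scene 0.63 [ 0.561  -0.2404  0.0228]
top 0.88 [ 0.4226 -0.1811  0.0146]
```

>>> {"name": "send_rows", "arguments": {"targets": "0 0 3 0 0 0 9.4;0 0 3 0 0 0 9.4;0 0 2.5 0 0 0 9.4;0 0 1.5 0 0 0 9.4;0 0 1 0 0 0 9.4;0 0 0.65 0 0 0 9.4;0 0 0 0 0 0 9.4;0 0 0 0 0 0 0;0 0 0 0 0 0 0;0 0 0 0 0 0 0;0 0 0 0 0 0 0;0 0 0 0 0 0 0", "newtons": 40}}

```text
t: 3.8
position: [0.5473, -0.1188, 0.0572]
orientation: [180.0, -0.0, 15.3]
wrist_force: [-0.0, 0.4, -0.3]
opening: 0.0574
```

>>> {"name": "send_rows", "arguments": {"targets": "0 0 0 0 0 0 0;0 0 0 0 0 0 0;0 0 0 0 0 0 0;0 0 0 0 0 0 0"}}

```text
t: 4.2
position: [0.5472, -0.1189, 0.057]
orientation: [180.0, -0.0, 15.3]
wrist_force: [0.3, 0.3, 1.4]
opening: 0.0355
```

>>> {"name": "send_rows", "arguments": {"targets": "0 0 -1 0 0 0 0;0 0 -3 0 0 0 0;0 0 -4 0 0 0 0;0 0 -4 0 0 0 0;0 0 -4 0 0 0 0;0 0 -4 0 0 0 0;0 0 0 0 0 0 0"}}

```text
t: 4.9
position: [0.5503, -0.1194, 0.2629]
orientation: [179.7, -0.6, 15.3]
wrist_force: [1.0, 0.4, -2.3]
opening: 0.0357
```

>>> {"name": "send_rows", "arguments": {"targets": "0 0 0 0 0.13 0 0;0 0 0 0 0.13 0 0;0 0 0 0 0.13 0 0;0 0 0 0 0.13 0 0;0 0 0 0 0 0 0;0 0 0 0 0 0 0"}}

```text
t: 5.5
position: [0.5473, -0.118, 0.2559]
orientation: [-179.5, -28.2, 15.1]
wrist_force: [-0.2, -0.0, -3.0]
opening: 0.0356
```

```bash
python3 - <<'E'
from h import *
from scipy.spatial.transform import Rotation as Ro
np.set_printoptions(precision=4,suppress=True)
s=read_state(); print(s["q"],s["position"],s["orientation"],s["opening"])
f=grab_frame("scene"); w=cloud(f)
T=Ro.from_euler("xyz",s["orientation"],degrees=True).as_matrix()
gp=s["position"]-0.011*T[:,2]; L=(w-gp)@T   # spacer frame approx = tool axes
m=(abs(L[...,1])<.019)&(abs(L[...,2])<.019)&(abs(L[...,0])<.05)
r=np.hypot(L[...,1],L[...,2])
for a,b in ((0,.006),(.006,.008),(.012,.016)):
    k=m&(r>=a)&(r<b); print(a,b,k.sum(),np.sort(L[...,0][k])[::-1][:40])
v,u=np.argwhere(m).mean(0).astype(int); print(u,v)
c=f["pixels"][v-50:v+50,u-60:u+60][...,::-1]
cv2.imwrite("pics/crop2.png",cv2.resize(c,None,fx=6,fy=6,interpolation=cv2.INTER_CUBIC))
E
```

```text
[ 33.4754  17.8668 -17.6318 121.8314 -30.5735  19.8473 -30.0551] [ 0.5473 -0.118   0.2559] [-179.5403  -28.2241   15.106 ] 0.03557484341186832
0 0.006 48 [-0.0035 -0.0036 -0.0039 -0.0041 -0.0043 -0.0044 -0.0045 -0.0045 -0.0047
 -0.0047 -0.0047 -0.0049 -0.0049 -0.0049 -0.005  -0.005  -0.005  -0.0051
 -0.0055 -0.0056 -0.0057 -0.0059 -0.0059 -0.006  -0.006  -0.0061 -0.0061
 -0.0062 -0.0062 -0.0062 -0.0062 -0.0062 -0.0063 -0.0063 -0.0064 -0.0064
 -0.0065 -0.0065 -0.0065 -0.0066]
0.006 0.008 72 [0.0385 0.037  0.0367 0.0364 0.034  0.0337 0.0335 0.0334 0.03   0.0275
 0.0265 0.024  0.0215 0.0211 0.0211 0.0211 0.0198 0.0185 0.0179 0.0175
 0.0167 0.0152 0.0151 0.0135 0.013  0.0123 0.0115 0.0111 0.0108 0.0103
 0.0102 0.0099 0.0086 0.0077 0.0062 0.0043 0.0037 0.0031 0.0031 0.0019]
0.012 0.016 285 [0.0422 0.0417 0.0412 0.0411 0.041  0.041  0.041  0.041  0.0409 0.0409
 0.0409 0.0409 0.0408 0.0408 0.0408 0.0408 0.0407 0.0407 0.0407 0.0407
 0.0406 0.0406 0.0406 0.0406 0.0406 0.0406 0.0405 0.0405 0.0405 0.0405
 0.0405 0.0405 0.0405 0.0405 0.0404 0.0404 0.0404 0.0404 0.0404 0.0404]
218 173
```

View pics/crop2.png

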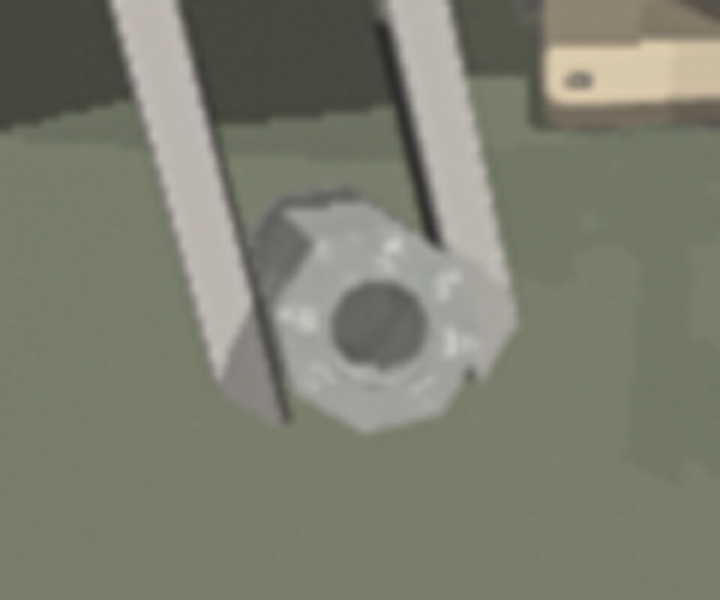

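The deep hole is end A: the tool +x end shows its bottom at x ≈ -5 mm, and the rim reads 40.5 mm. So the grasp is centred, and a +ry turn brings the deep end up. Next I fit the arm's kinematics from the states I have, to plan the 90° turn within the joint ranges.

```bash
cat > kin.py <<'E'
import numpy as np, itertools
from scipy.spatial.transform import Rotation as Ro
from scipy.optimize import least_squares
D=[([62.235,36.057,2.203,86.994,-1.547,57.086,-1.144],[.264,-.593,.213],[-179.892,.002,23.996]),
([7.4561,31.4135,2.9199,104.1003,-2.1534,44.5558,-63.1473],[.5471,-.119,.1737],[179.9972,.0193,15.3689]),
([33.4754,17.8668,-17.6318,121.8314,-30.5735,19.8473,-30.0551],[.5473,-.118,.2559],[-179.5403,-28.2241,15.106])]
def fk(q,p,s):
    d1,d3,a,d5,b,d7,off,off1=p; q=np.radians(q)
    X=np.zeros(3);R=np.eye(3)
    def t(v): nonlocal X; X=X+R@np.array(v)
    def r(ax,g): nonlocal R; R=R@Ro.from_euler(ax,g).as_matrix()
    r('z',s[0]*q[0]+off1);t([0,0,d1]);r('y',q[1]);r('z',s[1]*q[2]);t([a,0,d3]);r('y',q[3]);t([-a,0,d5]);r('z',s[2]*q[4]);r('y',q[5]);t([b,0,0]);r('z',s[3]*q[6]+off);t([0,0,d7])
    return X,R
def res(p,s,D=D):
    o=[]
    for q,x,e in D:
        X,R=fk(q,p,s); o+=list(X-x)+list(.3*(Ro.from_euler('xyz',e,degrees=True).inv()*Ro.from_matrix(R)).as_rotvec())
    return np.array(o)
def fit(D=D):
    best=None
    for s in itertools.product([1,-1],repeat=4):
      for off in (0,1.57,3.14,-1.57):
        f=least_squares(res,[.3,.35,0,.35,0,.25,off,0],args=(s,D))
        if best is None or f.cost<best[0]: best=(f.cost,f.x,s)
    return best
E
python3 - <<'E'
from kin import *
np.set_printoptions(precision=4,suppress=True)
b=fit(); print(b); print(res(b[1],b[2]).reshape(3,6)*1000)
E
```

```text
(np.float64(2.6429686707750638e-05), array([ 0.3225,  0.5589,  0.0004,  0.3848,  0.0021,  0.3515,  1.528 ,
       -0.0446]), (-1, -1, -1, -1))
[[-0.7543 -0.57    0.2183 -0.0038  0.0275  0.5278]
 [ 0.1715  3.1493  0.0495  0.0047 -0.0005  0.5309]
 [ 0.1727 -0.4219 -0.2677 -6.3249 -0.0407 -1.0587]]
```

```bash
cat > ik.py <<'E'
from kin import *
P=np.array([ 0.3225,0.5589,0.0004,0.3848,0.0021,0.3515,1.528,-0.0446]);S=(-1,-1,-1,-1)
LO=np.array([-175.42,-21.48,-71.46,10.55,-63.04,13.31,-168.57]);HI=np.array([175.42,121.26,75.88,141.38,243.04,113.54,168.57])
def goalR(phi,up=1):  # tool z horizontal at azimuth phi, tool x up
    z=np.array([np.cos(phi),np.sin(phi),0]);x=np.array([0,0,1.]);return np.stack([x,np.cross(z,x),z],1)
def ik(X,R,q0,m=2,w=.002):
    def f(q):
        x,r=fk(q,P,S); return np.r_[(x-X)*10,Ro.from_matrix(R.T@r).as_rotvec()*3,w*(q-q0)/10]
    o=least_squares(f,np.clip(q0,LO+m+.1,HI-m-.1),bounds=(LO+m,HI-m)); return o.x,np.linalg.norm(f(o.x)[:6])
E
python3 - <<'E'
from ik import *
np.set_printoptions(precision=0,suppress=True,linewidth=150)
rng=np.random.default_rng(0)
qn=np.array([33.5,17.9,-17.6,121.8,-30.6,19.8,-30])
for ph in range(-90,121,15):
    R=goalR(np.radians(ph)); sols=[]
    for h in (.135,.2):
        X=np.array([.582,.172,h])+.011*R[:,2]; best=[]
        for k in range(14):
            q0=qn if k==0 else rng.uniform(LO,HI)
            q,e=ik(X,R,q0,w=.0005)
            if e<.01: best.append((np.abs(q-qn).max(),q))
        best.sort(key=lambda t:t[0]); print(ph,h,len(best),*[b[1] for b in best[:2]])
E
```

```text
-90 0.135 3 [-45.  78.   3.  66.  53. 112. 118.] [-60.  83.  39.  66.  29.  96. 136.]
-90 0.2 8 [-47.  72.   6.  69.  52. 112. 122.] [-47.  72.   6.  69.  52. 112. 122.]
-75 0.135 8 [-41.  74. -13.  81.  69. 112. 106.] [-41.  74. -13.  81.  69. 112. 106.]
-75 0.2 6 [-42.  68. -11.  83.  68. 112. 110.] [-42.  68. -11.  83.  68. 112. 110.]
-60 0.135 10 [-39.  73. -20.  95.  82. 112.  97.] [-39.  73. -20.  95.  82. 112.  97.]
-60 0.2 5 [-39.  66. -20.  98.  81. 112. 101.] [-39.  66. -20.  98.  81. 112. 101.]
-45 0.135 8 [-45.  70. -11. 109.  89. 101.  89.] [-56.  70.   5. 109.  83.  85.  90.]
-45 0.2 2 [-47.  63.  -9. 112.  87.  99.  93.] [-63.  64.  14. 112.  80.  78.  95.]
-30 0.135 10 [-82.  82.  42. 122.  93.  48.  71.] [-77.  78.  34. 122.  94.  56.  71.]
-30 0.2 7 [-88.  80.  54. 125.  95.  36.  72.] [-71.  67.  27. 125.  97.  66.  76.]
-15 0.135 4 [-62.  76.  18. 133. 116.  85.  54.] [-41.  75.  -9. 133. 118. 112.  68.]
-15 0.2 5 [-45.  66.  -5. 137. 118. 105.  70.] [-39.  66. -13. 137. 118. 112.  74.]
0 0.135 0
0 0.2 0
15 0.135 0
15 0.2 0
30 0.135 0
30 0.2 0
45 0.135 6 [ 40.  87. -41. 135. 236.  64. 139.] [  4.  75.   6. 135. 239. 112. 110.]
45 0.2 5 [ 52.  97. -69. 139. 209.  43. 167.] [ 43.  82. -50. 139. 228.  60. 141.]
60 0.135 0
60 0.2 0
75 0.135 6 [ 55.  99. -69. 111. -23.  24.  40.] [ 55.  99. -69. 111. -23.  24.  40.]
75 0.2 6 [ 54.  90. -69. 114. -39.  25.  48.] [ 54.  90. -69. 114. -39.  25.  48.]
90 0.135 6 [ 47.  90. -61.  98. -25.  48.  38.] [ 50.  96. -69.  98. -11.  45.  25.]
90 0.2 4 [ 47.  85. -64. 100. -28.  48.  35.] [ 49.  89. -69. 100. -19.  45.  27.]
105 0.135 6 [ 37.  86. -53.  83. -25.  70.  36.] [ 38.  88. -56.  83. -22.  69.  34.]
105 0.2 7 [ 38.  81. -55.  86. -27.  70.  33.] [ 36.  79. -51.  86. -31.  72.  37.]
120 0.135 7 [ 27.  86. -49.  69. -22.  90.  34.] [ 31.  92. -63.  69. -10.  87.  23.]
120 0.2 12 [ 29.  81. -51.  71. -24.  90.  30.] [ 28.  81. -51.  71. -24.  90.  30.]
```

```bash
cat > sim.py <<'E'
from ik import *
from scipy.spatial.transform import Slerp
def path(q,wps,step=.06):
    """wps: list of (X,R); min-change IK along straight/slerp segments"""
    out=[];x,r=fk(q,P,S)
    for X,R in wps:
        ang=(Ro.from_matrix(r).inv()*Ro.from_matrix(R)).magnitude()
        n=int(max(np.ceil(ang/.12),np.ceil(np.linalg.norm(X-x)/.04),1))
        sl=Slerp([0,1],Ro.from_matrix([r,R]))
        for k in range(1,n+1):
            t=k/n; qq,e=ik(x+(X-x)*t,sl(t).as_matrix(),q,m=.5,w=.003)
            out.append((qq,e,np.abs(qq-q).max())); q=qq
        x,r=X,R
    return q,out
def down(yaw,tilt=0):
    z=np.array([np.cos(yaw),np.sin(yaw),0]);up=np.array([0,0,1.])
    R0=np.stack([z,np.cross(-up,z),-up],1)
    return R0@Ro.from_rotvec([0,tilt,0]).as_matrix()
E
python3 - <<'E'
from sim import *
np.set_printoptions(precision=0,suppress=True,linewidth=150)
qh=np.array(D[1][0])
q,o=path(qh,[(np.array([.5473,-.118,.256]),down(np.radians(15.3))),(np.array([.5473,-.118,.256]),down(np.radians(15.3),np.radians(28)))])
print("check",q)
qn=np.array(D[2][0]);X0=np.array([.5473,-.118,.256])
tip=np.array([.582,.172,0])
for ph in (75,90,105,120):
    a=np.radians(ph)
    R=goalR(a)
    for name,w in (("direct",[]),("yaw first",[(X0,down(a,.5))]),("yaw,move",[(X0+[0,.1,.05],down(a,.5))]),("yaw,back",[(np.array([.5,-.2,.3]),down(a,.5))])):
        X=np.array([.582,.10,.135])+.011*R[:,2]; X[:2]-=.06*R[:2,2]*0
        q,o=path(qn,w+[(X,R)])
        print(ph,name,"maxerr %.3f maxstep %.0f"%(max(k[1] for k in o),max(k[2] for k in o)),q)
E
```

```text
check [ 34.  18. -18. 121. -30.  21. -30.]
75 direct maxerr 0.125 maxstep 19 [ 56.  87. -55. 107. -43.  41.  57.]
75 yaw first maxerr 0.000 maxstep 8 [ 57.  89. -58. 107. -37.  39.  52.]
75 yaw,move maxerr 0.000 maxstep 8 [ 57.  89. -57. 107. -39.  39.  53.]
75 yaw,back maxerr 0.000 maxstep 9 [ 55.  87. -54. 107. -44.  42.  57.]
90 direct maxerr 0.000 maxstep 13 [ 52.  91. -62.  94. -19.  56.  32.]
90 yaw first maxerr 0.000 maxstep 8 [ 48.  85. -51.  94. -31.  60.  44.]
90 yaw,move maxerr 0.000 maxstep 7 [ 48.  84. -51.  94. -32.  61.  44.]
90 yaw,back maxerr 0.000 maxstep 9 [ 47.  83. -49.  94. -34.  62.  46.]
105 direct maxerr 0.000 maxstep 12 [ 43.  88. -56.  80. -18.  76.  31.]
105 yaw first maxerr 0.000 maxstep 7 [ 40.  84. -48.  80. -26.  79.  38.]
105 yaw,move maxerr 0.000 maxstep 6 [ 40.  84. -48.  80. -26.  79.  38.]
105 yaw,back maxerr 0.000 maxstep 8 [ 39.  83. -46.  80. -28.  80.  40.]
120 direct maxerr 0.000 maxstep 11 [ 33.  89. -54.  65. -15.  95.  30.]
120 yaw first maxerr 0.000 maxstep 7 [ 31.  86. -46.  65. -21.  97.  35.]
120 yaw,move maxerr 0.000 maxstep 6 [ 31.  86. -46.  65. -21.  97.  34.]
120 yaw,back maxerr 0.000 maxstep 8 [ 30.  85. -44.  65. -23.  97.  36.]
```

>>> {"name": "send_rows", "arguments": {"targets": "0 0 0 0.0636 0 -0.1186 0;0 0 0 0.0636 0 -0.1186 0;0 0 0 0.0636 0 -0.1186 0;0 0 0 0.0636 0 -0.1186 0;0 0 0 0.0636 0 -0.1186 0;0 0 0 0.0636 0 -0.1186 0;0 0 0 0.0636 0 -0.1186 0;0 0 0 0.0636 0 -0.1186 0;0 0 0 0.0636 0 -0.1186 0;0 0 0 0.0636 0 -0.1186 0;0 0 0 0.0636 0 -0.1186 0;0 0 0 0 0 0 0"}}

```text
t: 6.75
position: [0.5516, -0.1144, 0.2553]
orientation: [179.9, -28.3, 100.7]
wrist_force: [0.0, 1.2, -2.5]
opening: 0.0355
```

```bash
python3 - <<'E'
from sim import *
from h import *
np.set_printoptions(precision=3,suppress=True,linewidth=150)
s=read_state(); print(s["q"],s["position"],s["orientation"],s["opening"])
f=grab_frame("top"); w=cloud(f)
l=w[(w[...,0]>.62)&(w[...,1]<-.2)&(w[...,2]>.06)]; l=l[l[:,1]>-.7]
for lo in (.06,.12,.18,.24,.3,.36,.45):
    k=l[(l[:,2]>lo)&(l[:,2]<lo+.06)]
    if len(k): print("lamp",lo,len(k),k.min(0),k.max(0))
a=np.radians(100);R=goalR(a)
T=Ro.from_euler("xyz",s["orientation"],degrees=True).as_matrix()
print("rotvec to goal (tool):",Ro.from_matrix(T.T@R).as_rotvec())
d=np.array([.582,.09,.13])+.011*R[:,2]-s["position"]; print("dX world",d)
q,o=path(s["q"],[(s["position"]+d,R)])
for k in o: print(k[0],round(k[1],4))
E
```

```text
[ 43.568  39.759 -35.207  86.404  -4.443  71.292  25.352] [ 0.552 -0.114  0.255] [179.888 -28.331 100.71 ] 0.03552649285514384
lamp 0.06 112 [ 0.799 -0.28   0.061] [ 0.81 -0.27  0.12]
lamp 0.12 223 [ 0.795 -0.3    0.12 ] [ 0.811 -0.27   0.18 ]
lamp 0.18 2982 [ 0.732 -0.415  0.18 ] [ 0.814 -0.29   0.217]
rotvec to goal (tool): [-0.009  1.076  0.008]
dX world [ 0.028  0.215 -0.125]
[ 44.44   43.567 -36.901  86.411  -7.813  71.776  26.613] 0.0
[ 45.094  47.678 -38.529  86.519 -10.944  72.022  27.91 ] 0.0
[ 45.525  52.096 -40.092  86.652 -13.849  72.098  29.288] 0.0
[ 45.727  56.821 -41.588  86.732 -16.54   72.085  30.777] 0.0
[ 45.692  61.844 -43.022  86.676 -19.022  72.075  32.389] 0.0
[ 45.41   67.147 -44.401  86.397 -21.301  72.169  34.118] 0.0
[ 44.865  72.701 -45.739  85.812 -23.385  72.47   35.939] 0.0
[ 44.037  78.468 -47.058  84.838 -25.283  73.082  37.812] 0.0
[ 42.894  84.396 -48.391  83.395 -27.007  74.104  39.685] 0.0
```

```bash
python3 - <<'E'
from sim import *
from workcell import *
np.set_printoptions(precision=3,suppress=True,linewidth=150)
s=read_state();T=Ro.from_euler("xyz",s["orientation"],degrees=True).as_matrix()
def pts(q):
    el=fk([*q[:3],0,0,0,0],P*np.array([1,1,1,0,0,0,1,1]),S)[0]; wr=fk([*q[:6],0],P*np.array([1,1,1,1,1,0,1,1]),S)[0]; return el,wr
for ph in (90,):
    R=goalR(np.radians(ph)); X=np.array([.582,.09,.13])+.011*R[:,2]; d=X-s["position"]
    print("rotvec tool",Ro.from_matrix(T.T@R).as_rotvec(),"dX",d)
    q,o=path(s["q"],[(X,R)])
    for k in o[::3]+[o[-1]]: print(k[0],round(k[1],4),*pts(k[0]))
    # rows: 10 equal
    n=10; rv=Ro.from_matrix(T.T@R).as_rotvec()/n; c=T.copy(); rows=[]
    for i in range(n):
        rows.append(np.r_[c.T@(d/n)*100,rv]); c=c@Ro.from_rotvec(rv).as_matrix()
    print(np.round(rows,3))
E
```

```text
rotvec tool [-0.164  1.073  0.099] dX [ 0.031  0.216 -0.125]
[ 44.961  42.736 -36.813  87.377  -8.088  70.546  26.422] 0.0 [ 0.256 -0.28   0.733] [ 0.585 -0.299  0.538]
[ 47.871  53.785 -41.61   90.35  -17.578  67.325  30.714] 0.0 [ 0.287 -0.348  0.653] [ 0.59  -0.314  0.42 ]
[ 49.166  67.858 -46.164  92.787 -25.337  63.596  36.742] 0.0 [ 0.321 -0.406  0.533] [ 0.589 -0.3    0.281]
[ 48.496  84.652 -50.352  92.717 -31.259  61.706  44.075] 0.0 [ 0.35  -0.433  0.375] [ 0.582 -0.251  0.13 ]
[ 48.496  84.652 -50.352  92.717 -31.259  61.706  44.075] 0.0 [ 0.35  -0.433  0.375] [ 0.582 -0.251  0.13 ]
[[ 1.219  0.7    2.085 -0.016  0.107  0.01 ]
 [ 0.995  0.653  2.215 -0.016  0.107  0.01 ]
 [ 0.758  0.608  2.319 -0.016  0.107  0.01 ]
 [ 0.511  0.563  2.397 -0.016  0.107  0.01 ]
 [ 0.256  0.519  2.447 -0.016  0.107  0.01 ]
 [-0.003  0.477  2.469 -0.016  0.107  0.01 ]
 [-0.263  0.438  2.462 -0.016  0.107  0.01 ]
 [-0.521  0.402  2.427 -0.016  0.107  0.01 ]
 [-0.775  0.369  2.364 -0.016  0.107  0.01 ]
 [-1.02   0.34   2.273 -0.016  0.107  0.01 ]]
```

>>> {"name": "send_rows", "arguments": {"targets": "1.22 0.70 2.09 -0.0164 0.107 0.01 0;1.0 0.65 2.2 -0.0164 0.107 0.01 0;0.76 0.61 2.3 -0.0164 0.107 0.01 0;0.51 0.56 2.4 -0.0164 0.107 0.01 0;0.26 0.52 2.45 -0.0164 0.107 0.01 0;0 0.48 2.47 -0.0164 0.107 0.01 0;-0.26 0.44 2.46 -0.0164 0.107 0.01 0;-0.52 0.4 2.43 -0.0164 0.107 0.01 0;-0.78 0.37 2.36 -0.0164 0.107 0.01 0;-1.02 0.34 2.27 -0.0164 0.107 0.01 0;0 0 0 0 0 0 0;0 0 0 0 0 0 0"}}

```text
t: 8.0
position: [0.5799, 0.1002, 0.1289]
orientation: [-106.9, -89.7, 16.9]
wrist_force: [1.3, -1.9, -2.8]
opening: 0.0358
```

```bash
cat > look.py <<'E'
from h import *
from scipy.spatial.transform import Rotation as Ro
import sys
np.set_printoptions(precision=4,suppress=True,linewidth=150)
s=read_state(); print(s["t"],s["q"],s["position"],s["orientation"],s["wrist_force"],s["opening"])
T=Ro.from_euler("xyz",s["orientation"],degrees=True).as_matrix(); print("tool x (spacer axis)",T[:,0])
for n in ("top","scene"):
    f=grab_frame(n); w=cloud(f)
    gp=s["position"]-.011*T[:,2]; L=(w-gp)@T
    k=(abs(L[...,1])<.022)&(abs(L[...,2])<.022)&(L[...,0]>.036)&(L[...,0]<.046)
    k&=np.hypot(L[...,1],L[...,2])<.021
    if k.sum()>20:
        p=w[k]; r=cv2.minAreaRect((p[:,:2]*1000).astype(np.float32)); print(n,"top face n",k.sum(),"rect",r,"z",np.median(p[:,2]))
    m=(w[...,2]>.185)&(w[...,2]<.31)&(np.hypot(w[...,0]-.582,w[...,1]-.172)<.012)
    print(n,"rod",m.sum(),np.median(w[m],0)) if m.any() else None
    for q in ("spacer_center","probe_tip","lock_nut","plug_gauge"):
        for d in place_of(n,q): print(n,q,round(d["conf"],2),world(f,d["position"]))
    cv2.imwrite(f"pics/{n}_{sys.argv[1]}.png",f["pixels"][...,::-1])
E
python3 look.py stage
```

```text
8.0 [ 50.1919  85.1595 -50.7426  90.2804 -30.7886  62.6112  44.9156] [0.5799 0.1002 0.1289] [-106.9141  -89.6849   16.8618] [ 1.3211 -1.9051 -2.7792] 0.03578912367839838
tool x (spacer axis) [0.0053 0.0016 1.    ]
top top face n 358 rect ((579.985107421875, 89.52448272705078), (35.98415756225586, 34.508323669433594), 45.86252212524414) z 0.16775973944779626
top rod 106 [0.5797 0.1712 0.2383]
top spacer_center 0.94 [0.5757 0.0895 0.1264]
top spacer_center 0.87 [ 0.4226 -0.1826  0.0147]
top spacer_center 0.81 [ 0.5606 -0.2387  0.0172]
top probe_tip 0.68 [0.585  0.1723 0.1815]
top plug_gauge 0.97 [ 0.4935  0.0032 -0.0018]
scene top face n 468 rect ((581.4764404296875, 87.3631820678711), (35.71065902709961, 37.21064376831055), 44.34804916381836) z 0.17291402196600358
scene rod 566 [0.5851 0.1714 0.2522]
scene spacer_center 0.96 [ 0.562  -0.2441  0.0188]
scene spacer_center 0.89 [ 0.4209 -0.1744  0.0164]
scene spacer_center 0.71 [0.5838 0.0854 0.1337]
scene probe_tip 0.56 [0.5822 0.1716 0.1852]
scene lock_nut 0.58 [ 0.6683 -0.0524  0.0067]
```

>>> {"name": "send_rows", "arguments": {"targets": "0 0.1 2 0 0 0 0;0 0.1 2 0 0 0 0;0 0 2 0 0 0 0;0 0 1.5 0 0 0 0;0 0 0.9 0 0 0 0;0 0 0 0 0 0 0;0 0 0 0 0 0 0;0 0 0 0 0 0 0"}}

```text
t: 9.3
position: [0.5832, 0.182, 0.1316]
orientation: [111.9, -89.9, 157.9]
wrist_force: [-0.6, 0.2, -2.9]
opening: 0.0357
```

```bash
cat >> look.py <<'E'
from scipy.optimize import least_squares
for n in ("top","scene"):
    f=grab_frame(n); w=cloud(f); m=(w[...,2]>.195)&(w[...,2]<.30)&(np.hypot(w[...,0]-.582,w[...,1]-.172)<.014)
    p=w[m][:,:2]; o=least_squares(lambda c:np.hypot(*(p-c).T)-.004,[.582,.173],loss="soft_l1",f_scale=.001); print(n,"rod circle fit",o.x,len(p))
E
python3 look.py under; python3 - <<'E'
import cv2
a=cv2.imread("pics/scene_under.png")[150:290,380:520]; b=cv2.imread("pics/top_under.png")[150:260,140:280]
a=cv2.resize(a,(400,400),interpolation=cv2.INTER_CUBIC); b=cv2.resize(b,(400,314),interpolation=cv2.INTER_CUBIC)
b=cv2.copyMakeBorder(b,0,86,0,0,cv2.BORDER_CONSTANT)
cv2.imwrite("pics/under_both.png",cv2.hconcat([a,b]))
E
```

```text
9.3 [ 45.7046  86.4777 -53.9738  95.0055 -34.0854  53.0064  47.6695] [0.5832 0.182  0.1316] [111.8524 -89.9389 157.9054] [-0.6447  0.2031 -2.927 ] 0.03569293872443422
tool x (spacer axis) [-0.001   0.0004  1.    ]
top top face n 322 rect ((583.3661499023438, 171.12596130371094), (35.37187194824219, 35.23652267456055), 0.4125983417034149) z 0.17047286200980658
top rod 106 [0.5797 0.1712 0.239 ]
top spacer_center 0.78 [ 0.425  -0.1796  0.0175]
top spacer_center 0.73 [0.5816 0.174  0.1344]
top probe_tip 0.41 [0.5837 0.1692 0.1794]
top lock_nut 0.69 [ 0.6729 -0.0512  0.0019]
top plug_gauge 0.9 [ 0.4958  0.0045 -0.0013]
scene top face n 392 rect ((582.8968505859375, 170.6464385986328), (37.7124137878418, 36.21146011352539), 0.7438017725944519) z 0.17123997086638731
scene rod 566 [0.585  0.1715 0.2528]
scene spacer_center 0.91 [0.5894 0.1717 0.1331]
scene spacer_center 0.85 [ 0.4198 -0.1772  0.0194]
scene spacer_center 0.59 [ 0.5605 -0.2465  0.0226]
scene probe_tip 0.8 [0.583  0.1703 0.1811]
top rod circle fit [0.5822 0.1743] 90
scene rod circle fit [0.582  0.1734] 463
```

View pics/under_both.png

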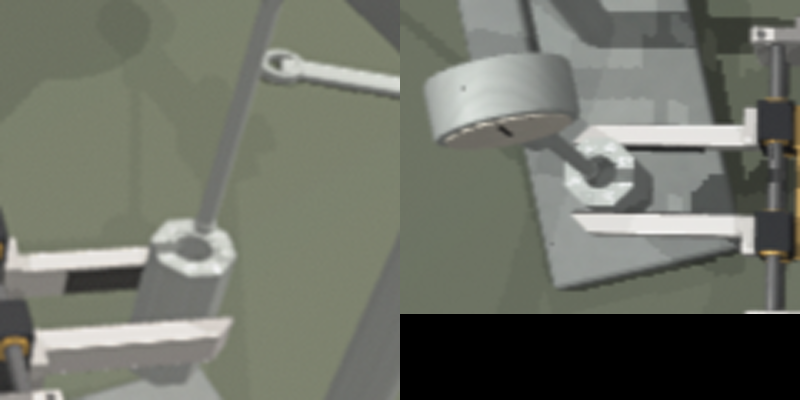

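The picture shows the rod right above the mouth in both views: scene crop (205,230), top crop (600,170). I shift by about -1 mm in x and +2.5 mm in y, then raise in stages.

>>> {"name": "send_rows", "arguments": {"targets": "0 -0.1 0.25 0 0 0 0;0 0 0 0 0 0 0;0.4 0 0 0 0 0 0;0.4 0 0 0 0 0 0;0.4 0 0 0 0 0 0;0.4 0 0 0 0 0 0;0.4 0 0 0 0 0 0;0 0 0 0 0 0 0;0 0 0 0 0 0 0"}}

```text
t: 10.8
position: [0.5816, 0.1855, 0.1519]
orientation: [78.8, -89.9, -168.9]
wrist_force: [0.4, 0.2, -3.0]
opening: 0.0357
```

>>> {"name": "send_rows", "arguments": {"targets": "0.5 0 0 0 0 0 0;0.5 0 0 0 0 0 0;0.5 0 0 0 0 0 0;0.5 0 0 0 0 0 0;0 0 0 0 0 0 0;0 0 0 0 0 0 0;0 0 0 0 0 0 0"}}

```text
t: 11.5
position: [0.5815, 0.1855, 0.1717]
orientation: [63.4, -90.0, -153.6]
wrist_force: [0.3, 0.4, -3.2]
opening: 0.0358
```

```bash
python3 look.py in
```

```text
11.5 [ 46.1492  83.1606 -55.7323  97.3179 -35.7747  52.2369  46.1511] [0.5815 0.1855 0.1717] [  63.4096  -89.9661 -153.5605] [ 0.3156  0.3755 -3.2234] 0.03575226805395661
tool x (spacer axis) [-0.0005 -0.0003  1.    ]
top top face n 367 rect ((581.47119140625, 174.5532989501953), (35.770626068115234, 35.56512451171875), 45.7184944152832) z 0.21037255571138277
top rod 221 [0.5804 0.171  0.2107]
top spacer_center 0.56 [ 0.4223 -0.1788  0.0159]
top probe_tip 0.65 [0.5824 0.1727 0.1833]
top lock_nut 0.93 [ 0.6702 -0.0472  0.0032]
top plug_gauge 0.73 [ 0.4963  0.003  -0.0044]
scene top face n 440 rect ((581.76611328125, 173.9180145263672), (36.15612030029297, 38.12493133544922), 43.664485931396484) z 0.2113284275061953
scene rod 590 [0.5848 0.1714 0.2495]
scene spacer_center 0.89 [0.5841 0.1744 0.1726]
scene spacer_center 0.68 [ 0.5591 -0.2403  0.0205]
scene lock_nut 0.64 [ 0.6689 -0.0523  0.0074]
scene plug_gauge 0.69 [0.4895 0.0056 0.0058]
top rod circle fit [0.5827 0.1722] 272
scene rod circle fit [0.5818 0.1731] 608
```

>>> {"name": "send_rows", "arguments": {"targets": "0.4 0.05 -0.1 0 0 0 0;0.4 0 0 0 0 0 0;0.3 0 0 0 0 0 0;0 0 0 0 0 0 0;0 0 0 0 0 0 0;0 0 0 0 0 0 0"}}

```text
t: 12.7
position: [0.582, 0.1845, 0.1828]
orientation: [68.0, -90.0, -158.2]
wrist_force: [0.6, -1.5, -3.5]
opening: 0.0356
```

>>> {"name": "send_rows", "arguments": {"targets": "0.4 0 0 0 0 0 0;0.4 0 0 0 0 0 0;0.4 0 0 0 0 0 0;0 0 0 0 0 0 0;0 0 0 0 0 0 0;0 0 0 0 0 0 0;0 0 0 0 0 0 0"}}

```text
t: 13.4
position: [0.582, 0.1845, 0.1947]
orientation: [54.5, -90.0, -144.7]
wrist_force: [-0.3, 0.2, -5.3]
opening: 0.036
```

```bash
python3 look.py fin; for i in 1 2 3 4 5; do python3 -c "
from h import *
grab_frame('top');s=read_state();print(s['wrist_force'],s['position'])"; done
python3 - <<'E'
import cv2
a=cv2.imread("pics/scene_fin.png")[40:260,360:600]
cv2.imwrite("pics/fin_crop.png",cv2.resize(a,None,fx=2.5,fy=2.5,interpolation=cv2.INTER_CUBIC))
E
```

```text
13.4 [ 46.5045  81.1773 -56.6504  98.1365 -36.652   52.3176  45.0412] [0.582  0.1845 0.1947] [  54.5416  -89.9623 -144.6873] [-0.3409  0.1557 -5.3336] 0.036007754692337496
tool x (spacer axis) [-0.0005 -0.0004  1.    ]
top top face n 367 rect ((580.3785400390625, 171.99253845214844), (31.54501724243164, 35.86882400512695), 44.11804962158203) z 0.23343318345266978
top rod 229 [0.5809 0.1716 0.2327]
top spacer_center 0.75 [ 0.4213 -0.1775  0.017 ]
top probe_tip 0.39 [0.5847 0.1711 0.1902]
top lock_nut 0.92 [ 0.6731 -0.0486  0.0007]
top plug_gauge 0.59 [ 0.4945  0.0033 -0.0016]
scene top face n 453 rect ((582.3580932617188, 172.8116455078125), (36.430206298828125, 37.1905632019043), 46.556182861328125) z 0.23435362789460898
scene rod 502 [0.5846 0.1714 0.2589]
scene spacer_center 0.86 [ 0.5637 -0.2402  0.0203]
scene spacer_center 0.8 [0.585  0.1736 0.195 ]
scene lock_nut 0.77 [ 0.6656 -0.0498  0.0058]
scene plug_gauge 0.88 [0.4912 0.004  0.0025]
top rod circle fit [0.5826 0.1734] 293
scene rod circle fit [0.5817 0.173 ] 515
[ 0.17714426 -1.3653136  -5.47778861] [0.58204177 0.18451372 0.19495356]
[-0.88459698 -0.24027125 -4.68923605] [0.58199895 0.18452322 0.1949486 ]
[-1.58126076 -0.52217762 -5.30780508] [0.58201716 0.18455275 0.19494429]
[-1.23199225 -0.34834315 -5.69261785] [0.58204957 0.18453554 0.19495617]
[-1.30791174 -0.34556609 -4.94987327] [0.58200902 0.18456017 0.19496322]
```

View pics/fin_crop.png

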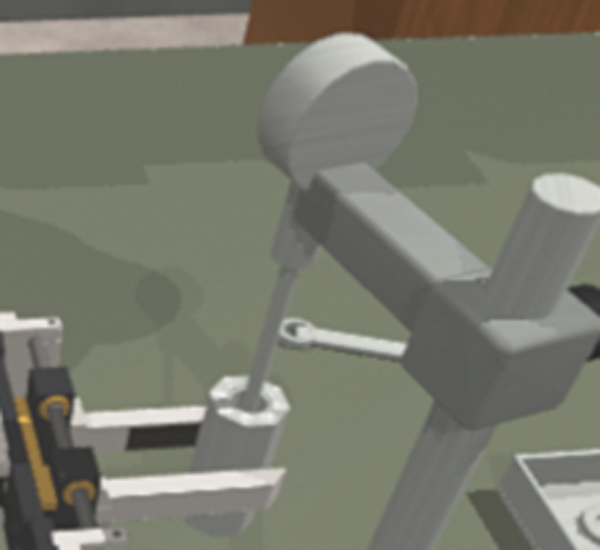

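The picture shows the rod inside the mouth at crop (258,400). The downward force rose from about 3.1 N to 5.2 N; half travel should add about 2.3 N. Position is steady, so I hand in.

```bash
python3 -c "
from workcell import *
print(sign_off()); print(read_state()['t'])"
```

```text
the job is handed in; nothing more can be done
None
the job is handed in; nothing more can be done
```

I gripped the steel spacer off its block, turned it deep hole up and raised it around the probe until the probe rested on the hole's bottom. I then handed the job in at about 14 s of the 45 s, with the spacer still in the gripper. `sign_off()` gives no verdict, so the result rests on my last checks below.

- **Deep end:** I found the deep end from the camera's depth reading, not by feel. The bottom showed at x ≈ -5 mm. The probe later agreed: it was first met at about the height the deep hole's bottom should give.
- **Position:** The spacer is upright within 0.001 rad. Its centre is at about z 0.195 m and was steady to within 0.1 mm over several readings.
- **Probe:** The spacer axis and the probe agree within about 1 mm, and the hole leaves 4 mm of play.
- **Plunger:** Downward force rose by about 2.1 N, against about 2.3 N expected at half travel. With the height, that puts the probe about 10 mm up; I had no direct plunger reading.
- **Nut and plug gauge:** Both were still where they started, within detection noise of a few mm.

The only disagreement was the top camera's last rim measurement, about 1.5 to 2 mm off the arm's own pose. Part of that rim was hidden by the rod and dial.

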